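# Press the try square into its foam cutout

## Task

Put the try square away: lay it in the L-shaped cutout of the foam tool insert, wooden stock in the short arm between the finger scoops and steel blade in the long arm, and press it down until it sits fully home, level and nearly flush with the foam. Then let go and take the hand away.

Things in the scene. Friction and masses are not known exactly. Their poses are not given: they have to be found in the camera images.
- try_square: Try square lying flat: dark wooden stock (x -84 to -66, y -50 to 50, z 0 to 16 mm) and thin steel blade (x -66 to 84, y -49 to -19, z 7 to 9 mm), 0.16 kg. Origin: centre of the 168 x 100 mm outline, level with the stock's underside. On the bench it leans on the blade's tip, about 3 degrees off level; gripped across the stock it levels out.
- stock_grip (a point): Good grip point on the try square's stock, clear of the blade: middle of its 18 mm width and 16 mm height, at x -75, y 16, z 8 mm in the square's frame. The fingers close along the square's x.
- foam_insert: Dark foam block in a plywood case, fixed, 250 x 190 mm, top 28.5 mm over the bench. Its origin lies on the bench top under where the square's origin belongs; the seated square has the same x and y axes. L cutout: stock groove x -90 to -60, y -57 to 57; blade groove x -60 to 91, y -56 to -12 mm. Other cutouts: a screwdriver, an oil bottle (62 mm over the bench at x 62, y 30), an empty small oblong.
- foam_bed (a joint): Firm foam bed in the L cutout, 0 = up, 0.008 m = down at its stop, where it stays. Underside of the laid-in square 22 mm above the bench; pressed home (10 to 15 N on the stock) 14 mm, stock top 30 mm. Finger scoops both sides of the stock groove, at insert x -120 to -90 and -60 to -30, y -6 to 38 mm, reach down to 10 mm above the bench.

How it is judged:
By the outcome, as a careful person would: the job done as asked, in the order asked, and still so for the second after the job is handed in, with the robot touching nothing.
It also fails if it takes over 42 s, if anything falls off the work surface, if the arm or the gripper's body presses on something with over 40 N, if the wrist force passes 120 N, or if a joint passes its speed limit or range.

## Robot

A 6-joint arm with a two-finger parallel gripper is mounted at the origin on a cart in front of the work surface, level with it; the furniture and walls round the work are solid. World frame = base frame: x ahead of the robot, y to its left, z up, the work surface at z = 0. Lengths are in mm, angles in rad, forces in N, time in s.
With the tool pointing down it reaches from about 325 to 875 mm from the base axis. Payload 4.4 kg.
Tool frame: the origin (TCP) lies on the centre line of the jaws, within the pads' length; the fingertips stand ahead of it and the grasp point (between the pads) lies 6 mm ahead of it (ctrl.tcp_to_tips is the z of the fingertips in the tool frame, in mm); z points along the fingers, y is the line along which they close (so a half turn about z gives the same grasp; the last joint's range is limited). The gripper opens to 85 mm and grips with 20 to 120 N. Pads are 22 mm wide; open, the fingers measure 114 mm over their backs; the gripper's body (76 mm by 85 mm) begins 54 mm behind the grasp point. The pads swing forward as they close: fully open they stand 13 mm farther back than shut.
Start: joints at [-1.268, 0.207, 1.542, -0, 1.393, -0.15], TCP at [251.543, -517.063, 256.282] pointing down, gripper open.
Joint ranges: [-2.73, 2.73], [-0.86, 2.22], [0.23, 2.46], [-1.11, 4.25], [0.08, 2.63], [-2.82, 2.82]. Speed limits (rad/s): [2.79, 2.79, 3.14, 3.14, 3.14, 3.14].

## Interface

Orientations are given as a 3x3 rotation matrix whose columns are the frame's x, y, z axes.
In Python, from plant import ctrl, sensors, optics gives the robot as it stands. Calls block until the motion is done:
- ctrl.move_ptp(position, orientation): joint-space move of the TCP to a pose.
- ctrl.move_l(position, rot=None, vel=150, threshold=None): straight line of the TCP; rot=None keeps the orientation; vel is the mean speed in mm/s. With threshold (N) it stops when the force on the tool has changed by that much, and returns True; else False.
- ctrl.set_joints(angles): joint-space move.
- ctrl.gripper_to(opening, force=None): finger opening in mm; force is the grip in N (None keeps the last); returns when the fingers have stopped.
- ctrl.hold(seconds).
- ctrl.solve_ik(position, orientation): joint angles nearest the present ones, or None.
- sensors.read_state(): the state.
- optics.grab_frame(name): name is "side" or "top" or "wrist"; returns (picture, depth): 420x560x3 uint8, red, green, blue; 420x560 float32, mm along the optical axis (not along the pixel's ray), 0 where there is no reading.
- optics.camera_params(name): a dict with "mtx" (3x3 intrinsics, pixels), "k1" (the pictures are not rectified: a ray, as slopes to the right and down, at radius r is drawn at 1 + k1 r^2 times it, then the intrinsics apply), "R" (3x3) and "t" (3): a world point X has camera coordinates R X + t; the wrist camera has in their place "T_tool_cam" (4x4, takes a point from camera to tool coordinates, whose origin is the TCP and whose axes are the flange's). Camera axes: x right, y down, z forward; pixel columns grow to the right and rows downward; lengths in mm; the calibration is good to about 2 mm. A picture is of the moment at which its call begins: read the wrist's pose just before it. camera_params takes no time and is no camera call.
A pose or a line that the arm cannot do raises ctrl.MotionError and nothing moves.
- ctrl.finish_job(): hands the job in; it is judged then, once.
The state is a dict: "t": time; "q": joint angles; "qvel": joint speeds; "tau": joint torques, N m; "eef_pos": TCP position; "eef_rot": TCP orientation; "force": force on the tool from outside, world axes, zero at the start; "wrist_torque": the same for the moment, N m; "grip_width": finger opening in mm; "grasp_force": force on a finger pad.
Only numpy, scipy, OpenCV 4.12 (cv2) and the standard library are available. Lean on these libraries where they do the work, as an engineer would, in place of code of your own. Each camera call takes 0.05 s, during which the arm holds its last target. There are 200 camera calls.

## Working session

There is one attempt and no reset: what is moved stays moved. The work goes in short steps, each a Python script; the robot and the scene stay as the last script left them, time stands still between calls to the robot, and variables do not carry over. Pictures are saved under pics/ and viewed, at most 10 in all, crops included, and the job is handed in when it is done.

```bash
ls; mkdir -p pics
python3 - <<'E'
from plant import ctrl,sensors,optics
import cv2,numpy as np
for n in ["top","side"]:
    p,d=optics.grab_frame(n); cv2.imwrite(f"pics/{n}0.png",p[:,:,::-1]); np.save(f"pics/{n}0.npy",d)
    c=optics.camera_params(n); print(n,{k:np.round(v,3).tolist() for k,v in c.items()})
print(optics.camera_params("wrist"),ctrl.tcp_to_tips); s=sensors.read_state();print(s['t'],s['eef_rot'],s['force'])
E
```

```text
pics
top {'mtx': [[386.999, 0.0, 273.58], [0.0, 386.999, 205.584], [0.0, 0.0, 1.0]], 'k1': 0.039, 'R': [[-0.028, -1.0, -0.013], [-0.986, 0.03, -0.166], [0.167, 0.009, -0.986]], 't': [124.041, 480.54, 796.715]}
side {'mtx': [[431.441, 0.0, 276.435], [0.0, 431.441, 203.044], [0.0, 0.0, 1.0]], 'k1': -0.102, 'R': [[-0.991, -0.129, -0.022], [-0.073, 0.682, -0.728], [0.109, -0.72, -0.686]], 't': [487.731, -25.207, 1014.852]}
{'mtx': array([[326.92743624,   0.        , 283.26081727],
       [  0.        , 326.92743624, 206.45310363],
       [  0.        ,   0.        ,   1.        ]]), 'k1': -0.07432735486101485, 'T_tool_cam': array([[ 3.10017693e-04, -9.64115425e-01, -2.65483242e-01,
         6.72239688e+01],
       [ 9.99999647e-01,  9.15081689e-05,  8.35431812e-04,
         5.87169615e-01],
       [-7.81158811e-04, -2.65483408e-01,  9.64115112e-01,
        -1.16629567e+02],
       [ 0.00000000e+00,  0.00000000e+00,  0.00000000e+00,
         1.00000000e+00]])} 25.0
0.1 [[ 8.99224819e-01  4.37486400e-01 -6.12435358e-04]
 [ 4.37486701e-01 -8.99222608e-01  2.02158628e-03]
 [ 3.33700785e-04 -2.08579288e-03 -9.99997769e-01]] [ 0.43040533 -0.30776565  0.81578815]
```

View pics/top0.png

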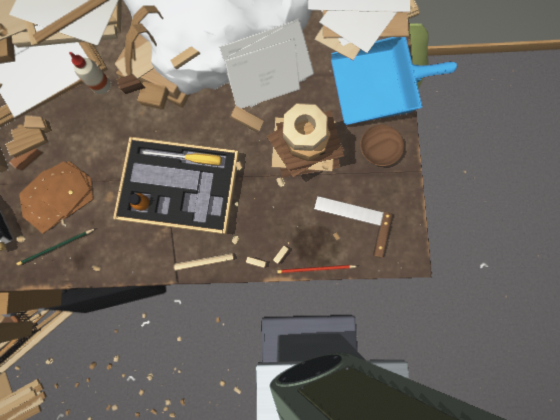

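View pics/side0.png

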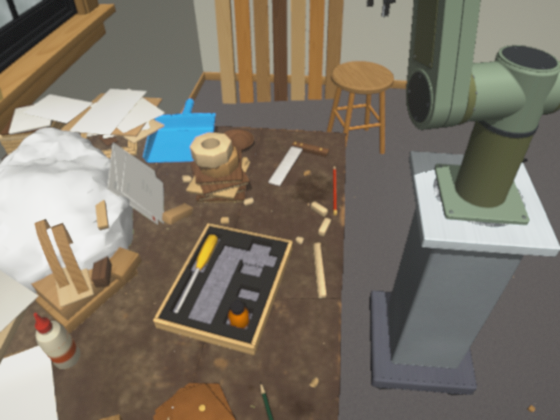

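The top view shows the square at about (350,215), with the stock at (383,235). The insert is near (177,186), with its L cutout in light grey: long arm (131–198, 163–190), short arm (190–213, 172–220). The two have nearly the same yaw (x axis toward +y world).

```bash
cat > h.py <<'E'
from plant import ctrl,sensors,optics
import cv2,numpy as np
def ray(name,px,T=None):
    c=optics.camera_params(name)
    s=cv2.undistortPoints(np.float64(px).reshape(-1,1,2),c["mtx"],np.array([c["k1"],0,0,0.])).reshape(-1,2)
    d=np.c_[s,np.ones(len(s))]
    if name=="wrist": R,o=T[:3,:3],T[:3,3]
    else: R=c["R"].T; o=-R@c["t"]
    return o,d@R.T
def on_plane(name,px,z,T=None):
    o,d=ray(name,px,T); z=np.broadcast_to(z,len(d))
    return o+d*((z-o[2])/d[:,2])[:,None]
def wristT():
    s=sensors.read_state(); M=np.eye(4); M[:3,:3]=s["eef_rot"]; M[:3,3]=s["eef_pos"]
    return M@optics.camera_params("wrist")["T_tool_cam"]
def rot(yaw):  # tool down, tool y = -square x
    c,s=np.cos(yaw),np.sin(yaw); y=np.array([-c,-s,0]); z=np.array([0,0,-1.])
    return np.c_[np.cross(y,z),y,z]
def look(tag):
    T=wristT(); p,d=optics.grab_frame("wrist"); cv2.imwrite(f"pics/{tag}.png",p[:,:,::-1]); np.savez(f"pics/{tag}.npz",T=T,d=d)
E
python3 - <<'E'
from h import *
np.set_printoptions(precision=1,suppress=True)
print(on_plane("top",[(387,214),(381,256),(316,205),(384,218)],[16,16,2,9]))
print(on_plane("top",[(206,172),(197,221),(132,175),(200,190)],22))
for xy in [(440,-250),(480,160)]:
    for yaw in [1.4,1.4+np.pi]: print(xy,yaw,ctrl.solve_ik([*xy,230],rot(yaw)))
E
```

```text
[[ 461.8 -139.5   16. ]
 [ 370.4 -119.5   16. ]
 [ 489.    14.2    2. ]
 [ 454.  -134.2    9. ]]
[[568.5 259.9  22. ]
 [457.9 279.6  22. ]
 [566.5 425.7  22. ]
 [527.5 273.3  22. ]]
(440, -250) 1.4 [-0.7  0.1  1.7 -0.   1.3  1.1]
(440, -250) 4.5415926535897935 [-0.7  0.1  1.7 -0.   1.3 -2.1]
(480, 160) 1.4 [ 0.2  0.1  1.7 -0.   1.3  1.9]
(480, 160) 4.5415926535897935 [ 0.2  0.1  1.7 -0.   1.3 -1.2]
```

Run:
```python
from h import *
ctrl.move_ptp([530,320,230],rot(1.39)); ctrl.hold(.3); look("ins")
ctrl.move_ptp([430,-90,200],rot(1.36)); ctrl.hold(.3); look("sq"); print(sensors.read_state()["t"])
```

```text
5.45
```

View pics/ins.png

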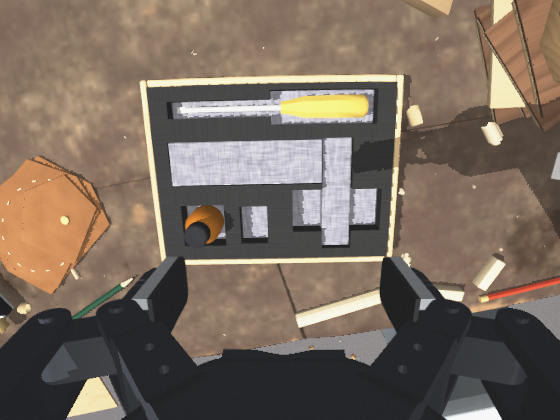

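View pics/sq.png

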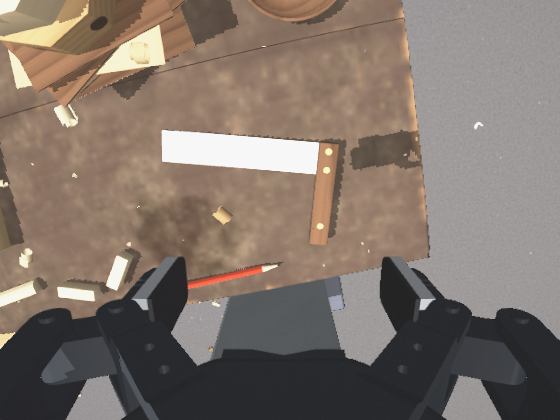

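The insert view shows the whole L cutout: blade groove from (169,143) to (322,186), stock groove (321–351, 138–245), and both scoops beside it. The square view shows the blade from (162,131) to (320,172) and the stock from (328,143) to (319,244).

```bash
cat > meas.py <<'E'
from h import *
np.set_printoptions(precision=2,suppress=True)
def load(t):
    p=cv2.imread(f"pics/{t}.png"); f=np.load(f"pics/{t}.npz"); T,d=f["T"],f["d"]
    v,u=np.mgrid[:420,:560]; o,r=ray("wrist",np.c_[u.ravel(),v.ravel()],T); P=(o+r*d.ravel()[:,None]).reshape(420,560,3)
    return p,T,P
if __name__=="__main__":
    p,T,P=load("ins"); hsv=cv2.cvtColor(p,cv2.COLOR_BGR2HSV)
    for n,(u,v) in dict(blade=(240,163),stock=(337,235),scoop=(363,205),foam=(280,215),bench=(430,210)).items(): print(n,np.median(P[v-2:v+3,u-2:u+3].reshape(-1,3),0),p[v,u],hsv[v,u])
    p,T,P=load("sq"); hsv=cv2.cvtColor(p,cv2.COLOR_BGR2HSV)
    for n,(u,v) in dict(tip=(170,145),blade=(305,158),stock=(323,200),stock2=(318,238),bench=(270,200)).items(): print(n,np.median(P[v-2:v+3,u-2:u+3].reshape(-1,3),0),p[v,u],hsv[v,u])
    m=(hsv[...,2]>170)&(hsv[...,1]<50); n,l,s,c=cv2.connectedComponentsWithStats(m.astype(np.uint8)); i=l[158,250]; print(s[i])
    cn=cv2.findContours((l==i).astype(np.uint8),0,2)[0][0]; q=cv2.boxPoints(cv2.minAreaRect(cn)); print(q)
    m=(hsv[...,1]>100)&(hsv[...,2]>70)&(hsv[...,0]<15); n,l,s,c=cv2.connectedComponentsWithStats(m.astype(np.uint8)); i=l[200,323]; print("stock",s[i])
    # heights
    m=(P[...,2]>8)&(P[...,2]<25); n,l,s,c=cv2.connectedComponentsWithStats(m.astype(np.uint8)); print("h",s[l[200,323]])
E
python3 meas.py
```

```text
blade [561.16 356.58  27.45] [216 206 209] [129  12 216]
stock [467.28 272.56  20.82] [212 200 202] [125  14 212]
scoop [491.6  239.15   9.45] [221 213 215] [128   9 221]
foam [501.99 327.58  27.46] [74 74 74] [ 0  0 74]
bench [468.39 162.3   -1.74] [ 92 107 130] [ 12  75 130]
tip [494.1    7.54   1.29] [247 247 247] [  0   0 247]
blade [ 455.28 -116.47    7.45] [247 247 247] [  0   0 247]
stock [ 413.57 -125.12   15.21] [107 144 193] [ 13 114 193]
stock2 [ 376.68 -113.7    15.36] [111 148 200] [ 12 113 200]
bench [419.83 -74.31  -1.95] [109 129 153] [ 14  73 153]
[ 161  130  158   45 5056]
[[158.48 161.21]
 [161.19 128.68]
 [318.85 141.82]
 [316.14 174.34]]
stock [ 309  142   30  103 1730]
h [ 309  142   30  104 2045]
```

```bash
cat > meas2.py <<'E'
from meas import *
def comp(m,uv):
    n,l,s,c=cv2.connectedComponentsWithStats(m.astype(np.uint8)); return l==l[uv[1],uv[0]]
def rect(P): 
    r=cv2.minAreaRect(np.float32(P[:,:2])); b=cv2.boxPoints(r); e=b-np.roll(b,1,0); L=np.linalg.norm(e,axis=1); k=L.argmax(); return np.array(r[0]),sorted(r[1]),e[k]/L[k]
p,T,P=load("sq"); hsv=cv2.cvtColor(p,cv2.COLOR_BGR2HSV)
st=comp((P[...,2]>11)&(P[...,2]<25),(323,200)); c1,s1,d1=rect(P[st])
bl=comp((hsv[...,2]>170)&(hsv[...,1]<50),(250,158)); bl&=(P[...,2]<12); c2,s2,d2=rect(P[bl])
if d2[1]<0:d2=-d2
if d1[0]>0:d1=-d1
print("stock",c1,s1,np.arctan2(d1[1],d1[0])-np.pi/2,"blade",c2,s2,np.arctan2(d2[1],d2[0]))
print("stock colour on plane16",rect(on_plane("wrist",np.argwhere(comp((hsv[...,1]>100)&(hsv[...,2]>70)&(hsv[...,0]<15),(323,200)))[:,::-1],16,T))[:2])
th=np.arctan2(d2[1],d2[0]); X=np.array([np.cos(th),np.sin(th)]);Y=np.array([-X[1],X[0]])
print("origin from stock",c1+75*X,"from blade",c2-9*X+34*Y)
p,T,P=load("ins"); hsv=cv2.cvtColor(p,cv2.COLOR_BGR2HSV)
Q=P[comp((hsv[...,2]>150)&(hsv[...,1]<40),(240,163))][:,:2]; Z=P[comp((hsv[...,2]>150)&(hsv[...,1]<40),(240,163))][:,2]
o,th=np.array([526.,343]),1.39
for it in range(4):
    X=np.array([np.cos(th),np.sin(th)]);Y=np.array([-X[1],X[0]]); L=np.c_[(Q-o)@X,(Q-o)@Y]; x,y=L.T
    def edges(ax,lo,hi,n=12):  # lower/upper ends per slice along ax
        b=np.linspace(lo,hi,n+1); ot=1-ax; r=[]
        for a,c in zip(b,b[1:]):
            k=(L[:,ax]>a)&(L[:,ax]<c); k&=(L[:,ot]<-5) if ax==0 and lo>-30 else k
            r.append(((a+c)/2,L[k,ot].min(),L[k,ot].max()))
        return np.array(r)
    B=edges(0,-20,80); f1=np.polyfit(B[:,0],B[:,1],1); f2=np.polyfit(B[:,0],B[:,2],1)
    S=edges(0,-83,-67,4)
    k=(y>42)&(y<53); gx=(x[k].min(),x[k].max()); tip=x[(y<-18)&(y>-50)].max()
    print("blade y",f1[1],f2[1],"slope",f1[0],f2[0],"stock y",np.median(S[:,1:],0),"stock x",gx,"tip",tip)
    th+=(f1[0]+f2[0])/2
    dx=(sum(gx)/2+75+tip-91)/2; dy=(np.median(S[:,1:],0).sum()/2+ (f1[1]+f2[1])/2+34)/2
    o=o+dx*X+dy*Y
print("insert",o,th)
E
python3 meas2.py
```

```text
stock [ 417.48 -126.47] [18.25962257385254, 100.6548080444336] 1.2767507 blade [473.69 -55.27] [31.916912078857422, 151.82699584960938] 1.2791551
stock colour on plane16 (array([ 418.2 , -126.03]), [17.960065841674805, 99.01791381835938])
origin from stock [439.05 -54.63] from blade [438.54 -54.11]Traceback (most recent call last):
  File "meas2.py", line 27, in <module>
    S=edges(0,-83,-67,4)
  File "meas2.py", line 24, in edges
    r.append(((a+c)/2,L[k,ot].min(),L[k,ot].max()))
                      ~~~~~~~~~~~^^
    return umr_minimum(a, axis, None, out, keepdims, initial, where)
ValueError: zero-size array to reduction operation minimum which has no identity
```

```bash
python3 - <<'E'
s=open('meas2.py').read()
a=s.index("Q=P[comp"); b=s.index("\no,th=")
s=s[:a]+"M0=(hsv[...,2]>150)&(hsv[...,1]<40); M=comp(M0,(240,163))|comp(M0,(337,235)); print(comp(M0,(240,163)).sum(),M.sum()); Q=P[M][:,:2]"+s[b:]
open('meas2.py','w').write(s)
E
python3 meas2.py | tail -6
```

```text
6547 9997
blade y -53.86889229666184 -11.940588899785602 slope 0.019180883245879445 0.02045220302580648 stock y [-56.09  55.63] stock x (np.float64(-91.93788515622434), np.float64(-65.11568509729993)) tip 89.60460419304245
blade y -54.4756198420021 -12.372572103922943 slope 0.002247092045985146 0.00020922850259095531 stock y [-55.03  56.73] stock x (np.float64(-88.52091771577898), np.float64(-62.62732548189922)) tip 91.41651618252423
blade y -55.18967569829473 -13.083107960693605 slope 0.001009636219982579 -0.0010549305288418285 stock y [-55.65  56.1 ] stock x (np.float64(-88.38259986061243), np.float64(-61.46302690858349)) tip 91.4530263825321
blade y -55.238730961748935 -13.12740293362286 slope 0.0011360511450783134 -0.0010316195694201585 stock y [-55.7   56.06] stock x (np.float64(-88.64880401736096), np.float64(-61.729329452125576)) tip 91.18870200427017
insert [524.42 340.96] 1.4110742720435305
```

```bash
cat >> h.py <<'E'
SQ,SY=np.array([438.8,-54.4]),1.278
IN,IY=np.array([524.4,341.0]),1.411
def pt(o,th,x,y): return o+np.array([np.cos(th)*x-np.sin(th)*y,np.sin(th)*x+np.cos(th)*y])
E
python3 - <<'E'
from h import *
g=pt(SQ,SY,-75,16); R=rot(SY)
ctrl.move_ptp([*g,90],R); ctrl.gripper_to(50)
print(g,ctrl.move_l([*g,29],vel=80,threshold=8))
print(sensors.read_state()["eef_pos"],ctrl.gripper_to(0,60))
s=sensors.read_state(); print(s["grip_width"],s["grasp_force"],s["force"])
ctrl.move_l([*g,150],vel=120); ctrl.hold(.2); look("held")
s=sensors.read_state(); print(s["grip_width"],s["grasp_force"],s["force"],s["t"])
E
```

```text
[ 401.83365177 -121.5899479 ] False
[ 402.19273795 -121.78918091   29.27216269] False
16.2258162967348 59.43990214727819 [-0.86133085  1.39257231  6.43010405]
15.588321545384998 58.5704161087051 [-0.79400095  0.53247231 -0.96661164] 9.1417
```

View pics/held.png

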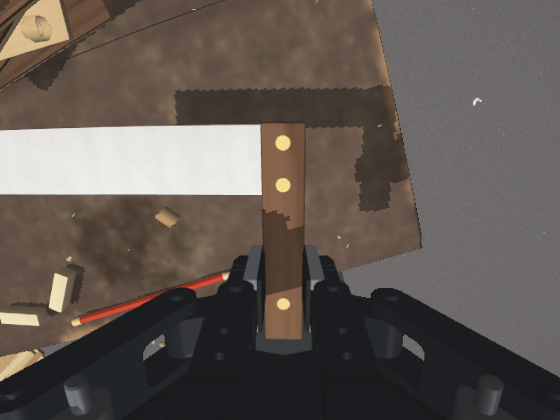

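The square is held: stock upright between the jaws from (283,124) to (283,338), blade running out to the left at rows 127–194. Next I measure its pose in the tool frame.

```bash
cat > held.py <<'E'
from meas import *
p,T,P=load("held"); hsv=cv2.cvtColor(p,cv2.COLOR_BGR2HSV)
M=T@np.linalg.inv(optics.camera_params("wrist")["T_tool_cam"]); R,o=M[:3,:3],M[:3,3]; print(o)
Q=(P-o)@R   # tool coordinates
def fit(m,n):
    q=Q[m]; q=q[np.isfinite(q).all(1)]; A=np.c_[q[:,:2],np.ones(len(q))]; c=np.linalg.lstsq(A,q[:,2],rcond=None)[0]; r=q[:,2]-A@c
    print(n,len(q),"x",q[:,0].min(),q[:,0].max(),"y",q[:,1].min(),q[:,1].max(),"z",q[:,2].mean(),"slopes",c[:2],r.std())
    return q
v,u=np.mgrid[:420,:560]
bl=(hsv[...,2]>170)&(hsv[...,1]<50)&(v>120)&(v<200)&(u<258)&(u>2)
b=fit(cv2.erode(bl.astype(np.uint8),np.ones((3,3)))>0,"blade")
s=fit((v>128)&(v<235)&(u>266)&(u<300),"stock")
for a in range(20,240,60): k=bl&(abs(u-a)<8); print(a,np.percentile(Q[k][:,0],[1,99]),np.median(Q[k][:,1]),np.median(Q[k][:,2]))
top=(v>115)&(v<240)&(u>250)&(u<315)&(P[...,2]>100); print("stock far end x",np.percentile(Q[top&(u>268)&(u<298)][:,0],99.8))
k=top&(v>200)&(v<235); print("stock y",Q[k][:,1].min(),Q[k][:,1].max())
E
python3 held.py
```

```text
[ 401.31 -121.31  149.21]
blade 16616 x 34.48595866816658 67.62496575792966 y -133.81371091720527 0.4362231549302128 z 23.66607816780947 slopes [-0.12 -0.06] 8.133291373143374
stock 3498 x 19.094603325537996 67.62496575792966 y -6.460062475702878 7.225161513898057 z 13.957796324226024 slopes [-0.09 -0.04] 8.516566177081163
20 [35.04 64.06] -120.8646805992837 26.105851070966942
80 [ 5.28 64.17] -90.30077641272219 25.037120758773817
140 [35.25 64.45] -61.98204956608451 24.046766863055737
200 [34.98 64.18] -35.19597591216346 22.985427927379476
stock far end x 67.62496575792966
stock y -8.638597276370376 9.449373092834
```

```bash
cat >> held.py <<'E'
print("----")
ok=(Q[...,2]>0)&(Q[...,2]<60)
fit((cv2.erode(bl.astype(np.uint8),np.ones((3,3)))>0)&ok,"blade"); fit((v>128)&(v<210)&(u>266)&(u<300)&ok,"stock")
fit((v>128)&(v<140)&(u>266)&(u<300)&ok,"stockfar");fit((v>220)&(v<235)&(u>266)&(u<300)&ok,"stocknear")
fit((v>250)&(v<330)&(u>100)&(u<180)&(abs(P[...,2])<10),"bench");fit((v>10)&(v<80)&(u>150)&(u<350)&(abs(P[...,2])<10),"bench")
E
python3 held.py | sed '1,/----/d'; python3 -c "
from h import *
print(sensors.read_state()['eef_rot'])"
```

```text
blade 16557 x 34.48595866816658 64.16669361627169 y -133.81371091720527 -10.760058451936333 z 24.166012332458887 slopes [ 0.   -0.04] 0.615668765922688
stock 2660 x 30.113518115632942 63.11684875741922 y -6.329561202317064 7.070093198242133 z 14.517137440986726 slopes [ 0.   -0.04] 0.6226057610459779
stockfar 362 x 59.14390102918385 63.11684875741922 y -5.961747461977453 6.7112102947011385 z 14.50144040879739 slopes [ 0.04 -0.04] 0.6643299183785948
stocknear 461 x 19.094603325537996 25.522297988102718 y -6.460062475702878 7.225161513898057 z 14.477444937402185 slopes [-0.03 -0.04] 0.5806208890439227
bench 4277 x -128.6056534867416 -46.682619079955515 y -179.2138132639559 -92.42542037402767 z 151.04517433846203 slopes [ 0.04 -0.01] 1.9931725907353637
bench 13681 x 96.31778684550343 147.26596415505196 y -103.07853475108331 51.95323897016947 z 150.68036996287097 slopes [-0.    0.01] 0.7527704475764878
[[ 9.57437705e-01 -2.88637407e-01 -1.21977471e-03]
 [-2.88636797e-01 -9.57438443e-01  6.54028221e-04]
 [-1.35663621e-03 -2.74119415e-04 -9.99999042e-01]]
```

```bash
cat >> h.py <<'E'
def pose(under,a=.037,gx=-75,gy=16):
    R=rot(IY)@cv2.Rodrigues(np.array([a,0,0.]))[0]
    return np.r_[pt(IN,IY,gx,gy),under+8]-R@np.array([0,.4,21.4]),R
E
python3 - <<'E'
from h import *
ctrl.move_ptp(*pose(100)); p,R=pose(45); ctrl.move_l(p,R,vel=120)
print(ctrl.move_l(pose(23)[0],vel=40,threshold=8)); s=sensors.read_state(); print(s["eef_pos"]-pose(22)[0],s["force"],s["grip_width"],s["t"])
look("laid")
p,_=optics.grab_frame("side"); cv2.imwrite("pics/side1.png",cv2.resize(p[200:370,140:310,::-1],None,fx=3,fy=3))
E
```

```text
False
[-0.02663364  0.01374915  0.85405604] [ 0.23871945  0.01093465 -0.57384756] 16.388318866218317 11.9417
```

View pics/laid.png

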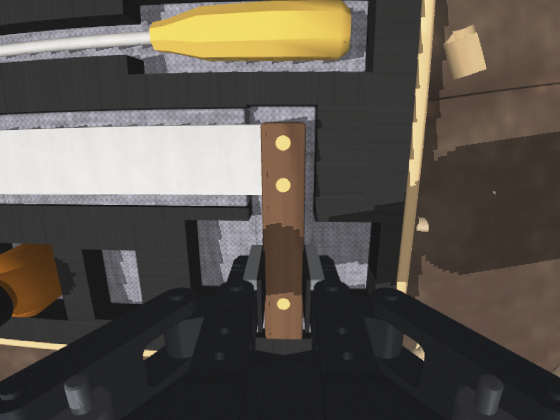

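View pics/side1.png

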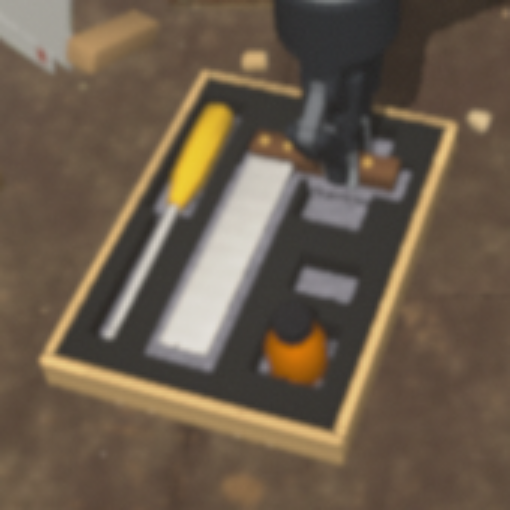

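The square is centred over the groove. In the wrist view the stock spans columns 262–304 inside the groove's 250–316, and the blade spans rows 125–194 inside 112–206. Pressing next.

```bash
python3 - <<'E'
from h import *
for u in [20,17,15,14,13]:
    r=ctrl.move_l(pose(u)[0],vel=25,threshold=25); s=sensors.read_state(); print(u,r,s["eef_pos"][2]-pose(14)[0][2]+14,s["force"],s["wrist_torque"],s["grip_width"])
    if r: break
print(s["t"])
look("pressed")
E
sed -i 's/load("held")/load("pressed")/;s/, *"held"/,"pressed"/' held.py; python3 held.py | sed '1,/----/d'
```

```text
20 False 20.68041534028567 [-0.64428876  1.29194327  3.33079266] [-0.04053479  0.07756365  0.02399506] 16.512710698097
17 False 17.918440582276148 [-0.9980578  -0.66739257  5.08218366] [-0.04206424  0.19076553  0.00700344] 16.011612510779653
15 False 16.052619356163234 [-1.80183073 -0.59173366  5.72369689] [-0.13192806  0.26064791 -0.02371305] 15.853530322126927
14 False 15.102982306323 [-1.18352584 -2.03274847  7.00277056] [-0.14220455  0.32019609  0.057878  ] 16.21363092570101
13 False 14.151323105006249 [-1.25247274 -0.64935624  7.0474078 ] [-0.18035756  0.34732277  0.03476188] 16.20476258961141
13.325
blade 16659 x 32.21338098730897 65.95521458864138 y -132.95933049945822 -10.660195004111996 z 24.072803320279952 slopes [-0.   -0.04] 0.6127471423849639
stock 2668 x 30.04986199263385 63.05113413617671 y -6.1891591188028015 7.161690586768169 z 14.448611743581948 slopes [ 0.   -0.04] 0.6400992046436347
stockfar 363 x 59.06655397304938 63.05113413617671 y -5.896752485349109 6.83866017513495 z 14.480971846501923 slopes [ 0.02 -0.04] 0.6374425403184004
stocknear 461 x 18.807779701409416 25.584885618696422 y -6.373222615982586 7.2778770075941965 z 14.402739970451341 slopes [-0.04 -0.04] 0.5790046145053432
bench 74 x -35.513249250334994 -2.9939418873373143 y -98.80046437662516 -80.95931673438632 z 37.08763627557754 slopes [ 0.   -0.05] 0.14263926859193773
bench 142 x 87.56982126618945 112.87861990505127 y -57.5685274843061 28.440777451491925 z 34.846218930299955 slopes [-0.01 -0.04] 0.2537773067122098
```

Run:
```python
from h import *
for u in np.arange(12.5,9.5,-.5):
    r=ctrl.move_l(pose(u)[0],vel=15,threshold=25); s=sensors.read_state(); print(u,r,s["eef_pos"][2]-pose(14)[0][2]+14,s["force"],s["grip_width"])
    if r or s["force"][2]>22: break
ctrl.hold(.2); print(sensors.read_state()["t"],sensors.read_state()["force"])
```

```text
12.5 False 13.885176978924662 [-2.26367957 -1.31720301  7.46377517] 16.320809629092462
12.0 False 13.827437998635403 [-2.93831751 -1.96711033 10.80161652] 16.26794236936336
11.5 False 13.748679505794748 [-4.44458618 -2.66347207 13.92240548] 16.153155981129128
11.0 False 13.654279384754112 [-5.72835671 -2.616674   16.66755333] 16.433913161758678
10.5 False 13.61093569250518 [-6.77038712 -4.27841832 19.93643157] 15.974675242084423
10.0 False 13.534887886992998 [-7.74455497 -4.78612365 21.83878094] 16.40911619045133
15.075 [-7.86119692 -4.44238858 23.06691796]
```

The force rises steeply at an underside height of about 13.6 mm, so the bed is at its stop. Releasing and checking.

```bash
python3 - <<'E'
from h import *
ctrl.move_l(pose(13.5)[0],vel=15); ctrl.gripper_to(44); print(sensors.read_state()["force"])
ctrl.move_l(pose(60)[0],vel=60,threshold=15)
ctrl.move_ptp([530,320,230],rot(1.39)); ctrl.hold(.4); look("done"); print(sensors.read_state()["t"])
E
python3 - <<'E'
from meas2 import comp,rect,load,np,cv2
p,T,P=load("done"); hsv=cv2.cvtColor(p,cv2.COLOR_BGR2HSV)
from h import IN,IY
X=np.array([np.cos(IY),np.sin(IY)]);Y=np.array([-X[1],X[0]])
d=P[...,:2]-IN; x,y,z=d@X,d@Y,P[...,2]
for n,(a,b,c,e) in dict(stock_blade_end=(-80,-70,-46,-30),stock_mid=(-80,-70,0,20),stock_end=(-80,-70,35,46),blade_root=(-55,-40,-42,-26),blade_tip=(65,80,-42,-26),foam=(-20,0,0,20)).items():
    k=(x>a)&(x<b)&(y>c)&(y<e); print(n,k.sum(),np.median(z[k]),np.median(hsv[k],0))
E
```

```text
[-0.29128379  0.46129181 -0.31409601]
17.875
stock [ 417.48 -126.47] [18.25962257385254, 100.6548080444336] 1.2767507 blade [473.69 -55.27] [31.916912078857422, 151.82699584960938] 1.2791551
stock colour on plane16 (array([ 418.2 , -126.03]), [17.960065841674805, 99.01791381835938])
origin from stock [439.05 -54.63] from blade [438.54 -54.11]
6547 9997
blade y -53.86889229666184 -11.940588899785602 slope 0.019180883245879445 0.02045220302580648 stock y [-56.09  55.63] stock x (np.float64(-91.93788515622434), np.float64(-65.11568509729993)) tip 89.60460419304245
blade y -54.4756198420021 -12.372572103922943 slope 0.002247092045985146 0.00020922850259095531 stock y [-55.03  56.73] stock x (np.float64(-88.52091771577898), np.float64(-62.62732548189922)) tip 91.41651618252423
blade y -55.18967569829473 -13.083107960693605 slope 0.001009636219982579 -0.0010549305288418285 stock y [-55.65  56.1 ] stock x (np.float64(-88.38259986061243), np.float64(-61.46302690858349)) tip 91.4530263825321
blade y -55.238730961748935 -13.12740293362286 slope 0.0011360511450783134 -0.0010316195694201585 stock y [-55.7   56.06] stock x (np.float64(-88.64880401736096), np.float64(-61.729329452125576)) tip 91.18870200427017
insert [524.42 340.96] 1.4110742720435305
stock_blade_end 174 28.916837809981047 [ 13. 112. 157.]
stock_mid 287 29.566899055729323 [ 13. 111. 154.]
stock_end 104 28.994747176305737 [ 12.  113.  159.5]
blade_root 875 289.04756149907996 [105.  28.  37.]
blade_tip 232 21.31434757006224 [ 30.   1. 245.]
foam 358 27.44210184380225 [30.  4. 65.]
```

View pics/done.png

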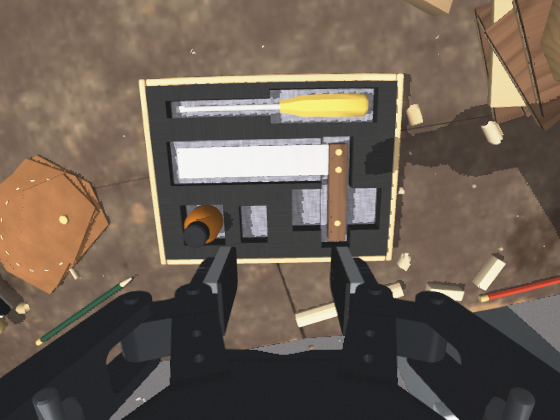

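The square sits in the cutout, with the stock at (338,192) and the blade to (175,163). With the depth camera's 1 mm low bias corrected, the stock top is at about 30 mm and the blade tip about 22.4 mm (23 mm if perfectly level). It is level and fully home, and the hand is clear.

```bash
python3 -c "
from plant import ctrl
print(ctrl.finish_job())"
```

```text
the job is handed in; nothing more can be done
None
```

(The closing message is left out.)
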